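# Grease the stirrer drive of the jar tester

### The arm

A 7-joint arm with a two-finger parallel gripper is mounted at the origin on the work surface. World frame = base frame: x ahead of the robot, y to its left, z up, the work surface at z = 0. Lengths are in m, angles in rad, forces in N, time in s.
With the tool pointing down it reaches from about 0.35 to 0.9 m from the base axis. Payload 8.1 kg.
Tool frame: the origin (TCP) lies on the centre line of the jaws, within the pads' length; the fingertips stand arm.tips_ahead ahead of it and the grasp point (between the pads) lies 8 mm behind it (arm.tips_ahead is the distance from the TCP to the fingertips, in m); z points along the fingers, y is the direction in which the jaws open and shut (so a half turn about z gives the same grasp; the last joint's range is limited). The gripper opens to 92 mm and grips with 3 to 60 N. Pads are 19 mm wide; open, the fingers measure 130 mm over their backs; the gripper's body (75 mm by 190 mm) begins 47 mm behind the grasp point.
Start: joints at [-1.261, 0.434, 0.025, 1.573, -0.012, 1.134, -0.075], TCP at [0.251, 0.573, 0.213] pointing down, gripper open.
Joint ranges: [-2.62, 2.62], [-0.44, 2.09], [-1.27, 1.32], [0.08, 2.57], [-1.32, 4.46], [0.12, 2], [-2.74, 2.74]. Speed limits (rad/s): [2.22, 2.22, 3.01, 3.01, 3.14, 3.14, 3.14].

### API

Orientations are given as a rotation vector (axis times angle).
In Python, from cell import arm gives the robot as it stands. The module is installed in compiled form; this text tells all that it offers.
- The arm moves only by the tool jog_arm, never from a script. Its argument "moves" is a list of rows, each an object with "twist": the turn, a rotation vector about the tool's x, y, z in units of 10 degrees (1.0 is 10 degrees), a list of three; "xyz": the shift along the tool's x, y, z in units of 60 mm (1.0 is 60 mm), a list of three; "grip": the closure, from -1 (fully open) to 1 (shut). A call has 1 to 5 rows; each row is the pose to reach, as a shift and turn from the pose commanded when the call began, along the tool's axes at that moment; what a row does not reach only later rows make up. A row lasts 1/8 s, in which the tool goes at most 62.5 mm and 10.7 degrees, less where a joint would pass 70% of its speed; a pose out of reach is approached as far as the arm can. A call with a gripper value outside its range is refused whole. The fingers move at their own pace and stop on an object; "force" is the grip in N (left out, the last holds). Time passes only in rows, so rows that repeat a pose let the fingers close. It gives the time, the measured TCP pose, the force and the opening at its end, in the units of the state.
- arm.observe(): the state, without advancing time (a new reading comes with each control period).
- arm.get_image(name): name is "side" or "top"; returns the picture (400x640x3 uint8, blue, green, red); there is no depth.
- arm.camera_params(name): a dict with "mtx" (3x3 intrinsics, pixels), "T" (4x4, takes a point from camera to world coordinates). Camera axes: x right, y down, z forward; pixel columns grow to the right and rows downward; lengths in m; the calibration is good to about 2 mm. A picture is of the moment at which its call begins. camera_params takes no time and is no camera call.
- arm.sign_off(): hands the job in, once; it reports no verdict.
The state is a dict: "clock": time; "joints": joint angles; "dq": joint speeds; "joint_efforts": joint torques, N m; "position": TCP position; "ee_rot": TCP orientation; "force": force on the tool from outside, world axes, zero at the start; "ft_torque": the same for the moment, N m; "width": opening from 0.0 (shut) to 1.0 (fully open).
Only numpy, scipy, OpenCV 4.12 (cv2) and the standard library are available. Lean on these libraries where they do the work, as an engineer would, in place of code of your own. Each camera call takes 0.05 s, during which the arm holds its last target. There are 200 camera calls.

### The job

Use the green-handled pry blade, not the fingers or the gun, to lever the yellow cover of the stirrer drive up and right back past upright, then lay the blade down flat on the bench. Take the red push-type grease gun out of its blue stand, press its nose squarely onto the tilted brass nipple until it snaps home, then keep pushing until the gun's sprung nose is almost fully pushed in, and finish while still gripping the gun and holding it pressed like that. Leave the amber jar, the beaker and the timer alone.

Things in the scene. Friction and masses are not known exactly. Their poses are not given: they have to be found in the camera images.
- drive: Fixed stirrer drive: steel gear case 150 x 130 x 48 mm high, grey motor at its far (+x) end. Origin: centre of the case's underside; front (black and orange strip) at -x. On the case top is a well: side walls at y = +-36 to 40 mm and back wall at x = 31 to 35, all up to z = 80; front wall at x = -51 to -55, only up to z = 70, so a slot 10 mm high lies between it and the closed cover.
- cover: Yellow cover plate 100 (x) x 84 (y) x 3 mm, 60 g, turning with the hinge. Origin on the hinge line, in the plane of its underside, at x = 36, z = 80.5 mm in the drive's frame; its -x axis points to the free front edge, 100 mm away, which closed overhangs the well's front wall by 9 mm.
- cover_hinge (a joint): Cover angle in rad: 0 closed, grows as it opens up and back (towards the drive's +x), stop at 2.1. The hinge is stiff (0.05 N m), so the cover stays where it is left; it starts closed or a little ajar.
- cover_edge (a point): Middle of the cover's free front edge, at its underside.
- nipple: Brass grease nipple in the well, leaning 25 degrees from upright towards the drive's front (-x). Origin at its foot on the well floor (drive frame 0, 0, 48 mm); its z axis is the nipple's axis, pointing up and forward. Stem 7 mm thick, hex foot 5 mm high.
- nipple_head (a point): Centre of the nipple's ball head, 14 mm in diameter, 20 mm up the nipple's axis from its foot.
- stand: Blue block 80 x 80 x 50 mm high, fixed, with an upright 37 mm hole through its middle. Origin: centre of its underside. The gun starts upright in it, its flange on the block's top.
- gun: Red push-type grease gun, 0.3 kg, upright in the stand. Origin: underside of its black flange (48 mm across, z = 0 to 8 mm). Above it a red square grip 28 x 28 mm, sides along x and y, z = 8 to 68, cap to 74; below it the steel nose to z = -36 mm, 29 mm across. Grip two flats just above the flange so that the fingertips push on the flange.
- gun_seat (a point): On the gun's axis in the nose, 22.8 mm below the gun's origin while the nose is out: the ball's centre is here once snapped on. z axis: the gun's axis, up to the grip. Four sprung jaws at the flared mouth (takes a ball up to 4 mm off centre) snap over the ball at about 6 N and then draw it in; their lips meet it when it is 12 mm below this point.
- gun_nose (a joint): How far the sprung nose is pushed into the gun: 0 out (rest) to 0.008 m at the stop. It begins to yield at 11 N, after the snap, and takes 15 N at the stop.
- blade: Pry blade lying on the bench, 110 g: green handle 100 (x) x 14 (y) x 26 (height) mm, origin at the centre of the handle's underside; the flat steel blade, 20 mm wide and 2.5 mm thick, leaves the handle's +x end, its mid-plane 7 mm above the handle's underside.
- blade_tip (a point): Middle of the blade's tip, 120 mm ahead (+x) of the blade's origin.
- reagent: Bystander: amber jar with a black lid, 68 mm across, 130 mm high; origin at the centre of its foot.
- beaker: Bystander: glass beaker, 84 mm across, 110 mm high; origin at the centre of its foot.
- timer: Bystander: white bench timer 30 x 70 x 60 mm high; origin at the centre of its foot.

How it is judged:
By the outcome, as a careful person would: the job done as asked, in the order asked, and still so for the second after the job is handed in, while the arm keeps its last pose, push and grip.
It also fails if it takes over 72 s, if anything falls off the work surface, if the arm or the gripper's body presses on something with over 40 N, if the wrist force passes 120 N, or if a joint passes its speed limit or range.

## Working session

There is one attempt and no reset: what is moved stays moved. The work goes in short steps, Python scripts to look and compute and a tool call to move; the robot and the scene stay as the last step left them, time stands still between calls to the robot, and variables do not carry over. Pictures are saved under pics/ and viewed, about 8 in all and at most 12, crops included, and the job is handed in when it is done.

Besides the shell and the picture viewer there is one more tool, called after "Emit:" as name(argument=value, ...) on one line, values as JSON. jog_arm: Moves the arm, as the interface text tells. Its arguments: {"type":"object","properties":{"moves":{"type":"array","items":{"type":"object","properties":{"twist":{"type":"array","items":{"type":"number"}},"xyz":{"type":"array","items":{"type":"number"}},"grip":{"type":"number"}}}},"force":{"type":"number"}},"required":["moves"]}

```bash
mkdir -p pics
python3 - <<'E'
from cell import arm
import cv2,numpy as np
np.set_printoptions(precision=4,suppress=True)
print(arm.observe(), arm.tips_ahead)
for n in("side","top"):
    p=arm.camera_params(n); print(n,p["mtx"],p["T"])
    cv2.imwrite(f"pics/{n}0.png",arm.get_image(n))
E
```

```text
{'clock': 0.0, 'joints': array([-1.2606,  0.4352,  0.025 ,  1.5741, -0.0116,  1.134 , -0.0751]), 'dq': array([-0.0021, -0.0002, -0.001 , -0.0002,  0.0002, -0.0009,  0.0005]), 'joint_efforts': array([  0.001 , -66.7849,   0.9849, -31.4453,  -0.0608,   0.043 ,
         0.0002]), 'position': array([0.2506, 0.572 , 0.2125]), 'ee_rot': array([-0.6439, -3.0747,  0.0024]), 'force': array([0.0744, 0.5407, 1.0796]), 'ft_torque': array([ 0.0171, -0.0049, -0.019 ]), 'width': 1.0018754222461341} 0.011
side [[518.9319   0.     317.4159]
 [  0.     518.9319 200.0717]
 [  0.       0.       1.    ]] [[ 0.7711 -0.4632  0.4369 -0.2209]
 [-0.6368 -0.563   0.5268 -1.0025]
 [ 0.002  -0.6844 -0.7291  1.3272]
 [ 0.      0.      0.      1.    ]]
top [[433.8749   0.     322.1771]
 [  0.     433.8749 192.7505]
 [  0.       0.       1.    ]] [[ 0.0162 -0.9933  0.1142  0.3694]
 [-0.9997 -0.0184 -0.0184 -0.0792]
 [ 0.0204 -0.1139 -0.9933  1.353 ]
 [ 0.      0.      0.      1.    ]]
```

View pics/top0.png

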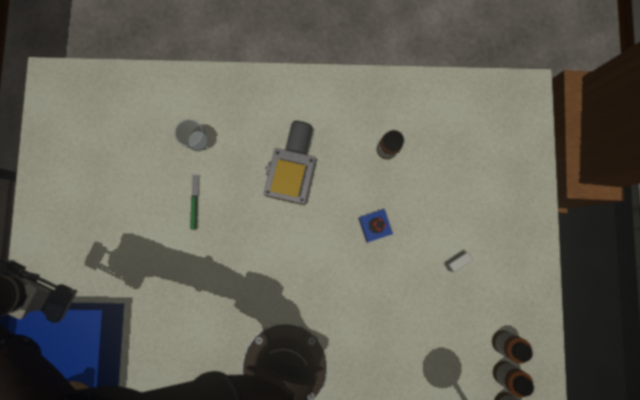

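View pics/side0.png

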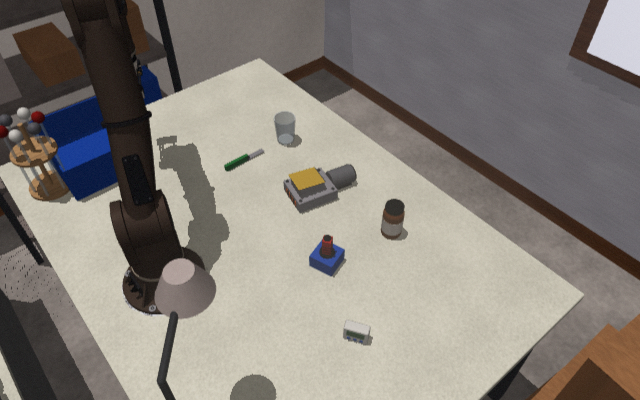

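The top view shows the blade at about (195,200), drive (290,175), stand (376,225), beaker (197,137), jar (390,143) and timer (459,261). I'll enlarge both.

```bash
cat > h.py <<'E'
from cell import arm
import cv2,numpy as np
from scipy.spatial.transform import Rotation as R
np.set_printoptions(precision=4,suppress=True)
def ray(n,u,v):
    p=arm.camera_params(n);d=p["T"][:3,:3]@np.linalg.solve(p["mtx"],[u,v,1.]);return p["T"][:3,3],d
def at(n,u,v,z):
    o,d=ray(n,u,v);return o+d*(z-o[2])/d[2]
def px(n,P):
    p=arm.camera_params(n);q=(np.atleast_2d(P)-p["T"][:3,3])@p["T"][:3,:3]@p["mtx"].T;return q[:,:2]/q[:,2:]
def crop(n,name,r0,r1,c0,c1,s,pts=None):
    im=arm.get_image(n)[r0:r1,c0:c1];im=cv2.resize(im,None,fx=s,fy=s,interpolation=cv2.INTER_CUBIC)
    im=cv2.convertScaleAbs(im,alpha=1.4)
    if pts is not None:
        for u,v in px(n,pts): cv2.circle(im,(int((u-c0+.5)*s),int((v-r0+.5)*s)),2,(255,0,255),-1)
    for c in range(-(-c0//20)*20,c1,20): cv2.line(im,(int((c-c0+.5)*s),0),(int((c-c0+.5)*s),6),(255,255,0),1);cv2.putText(im,str(c),(int((c-c0)*s),16),0,.35,(255,0,0),1)
    for r in range(-(-r0//20)*20,r1,20): cv2.line(im,(0,int((r-r0+.5)*s)),(6,int((r-r0+.5)*s)),(255,255,0),1);cv2.putText(im,str(r),(8,int((r-r0)*s)),0,.35,(255,0,0),1)
    cv2.imwrite(f"pics/{name}.png",im)
E
python3 -c "
from h import *
crop('top','top1',115,245,180,400,3.6)
crop('side','side1',130,280,215,385,4)"
```

```text
(no output)
```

View pics/top1.png

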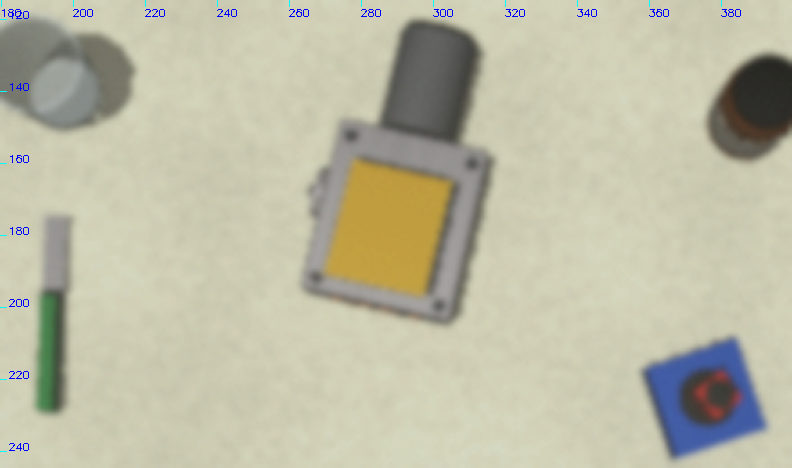

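View pics/side1.png

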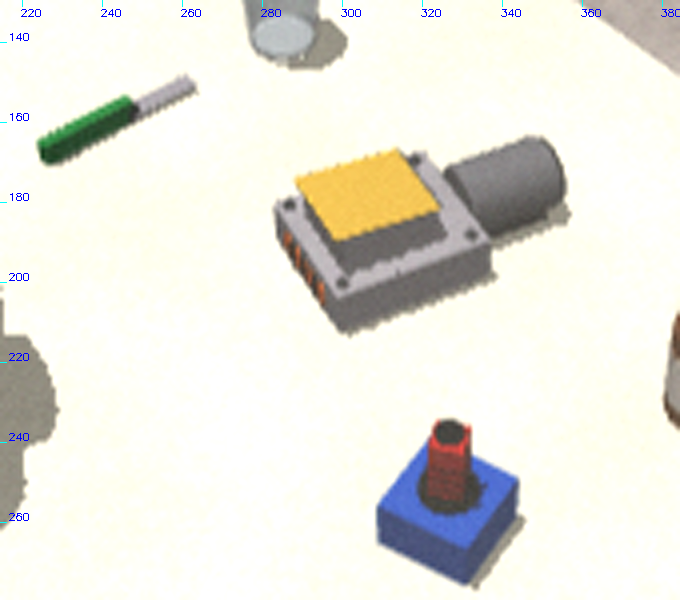

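```bash
cat > m.py <<'E'
from h import *
t=lambda x,y,z: at('top',180+x/3.6-.5,115+y/3.6-.5,z)
s=lambda x,y,z: at('side',215+x/4-.5,130+y/4-.5,z)
for nm,z,T,S in [('case RL RR FR FL',.048,[(345,122),(492,155),(455,322),(303,290)],[(418,155),(490,240),(345,290),(275,208)]),
 ('cover RL RR FR FL',.0835,[(356,158),(457,181),(430,296),(323,272)],[(397,150),(440,209),(340,240),(295,178)]),
 ('stand',.05,[(643,369),(736,338),(766,428),(674,458)],[(378,508),(428,442),(518,480),(468,545)]),
 ('guncap',.124,[(721,394)],[(449,433)]),
 ('handle top',.026,[(40,291),(62,291),(58,411),(37,411)],[]),
 ('handle nearleft',.026,[],[(44,146),(128,100)]),
 ('tip',.00825,[(59,216)],[(191,83)]),('steel root',.00825,[(55,290)],[])]:
  for f,L in((t,T),(s,S)):
    if not L: continue
    P=np.array([f(*q,z) for q in L]);print(nm,P[:,:2].tolist().__repr__() if 0 else '\n',P[:,:2],'mean',P.mean(0)[:2],'angles',[round(np.degrees(np.arctan2(*(P[i]-P[i-1])[[1,0]])),1) for i in range(len(P))])
E
python3 m.py
```

```text
case RL RR FR FL 
 [[ 0.6532  0.042 ]
 [ 0.6273 -0.0833]
 [ 0.4845 -0.0548]
 [ 0.5091  0.0731]] mean [ 0.5685 -0.0058] angles [np.float64(-12.2), np.float64(-101.7), np.float64(168.7), np.float64(79.1)]
case RL RR FR FL 
 [[ 0.6498  0.0389]
 [ 0.6297 -0.0826]
 [ 0.4967 -0.0494]
 [ 0.5101  0.0664]] mean [ 0.5716 -0.0067] angles [np.float64(-11.1), np.float64(-99.4), np.float64(166.0), np.float64(83.4)]
cover RL RR FR FL 
 [[ 0.6155  0.0288]
 [ 0.5979 -0.0547]
 [ 0.5023 -0.0346]
 [ 0.5204  0.0531]] mean [ 0.559  -0.0019] angles [np.float64(-14.3), np.float64(-101.9), np.float64(168.1), np.float64(78.3)]
cover RL RR FR FL 
 [[ 0.6155  0.0265]
 [ 0.5974 -0.0533]
 [ 0.509  -0.0283]
 [ 0.5253  0.0551]] mean [0.5618 0.    ] angles [np.float64(-17.6), np.float64(-102.8), np.float64(164.2), np.float64(79.0)]
stand 
 [[ 0.4477 -0.2127]
 [ 0.4751 -0.2907]
 [ 0.4003 -0.3158]
 [ 0.3742 -0.239 ]] mean [ 0.4243 -0.2645] angles [np.float64(19.7), np.float64(-70.7), np.float64(-161.5), np.float64(108.8)]
stand 
 [[ 0.3736 -0.2461]
 [ 0.4446 -0.2208]
 [ 0.4743 -0.294 ]
 [ 0.4042 -0.3163]] mean [ 0.4242 -0.2693] angles [np.float64(113.6), np.float64(19.6), np.float64(-67.9), np.float64(-162.4)]
guncap 
 [[ 0.4246 -0.2668]] mean [ 0.4246 -0.2668] angles [np.float64(0.0)]
guncap 
 [[ 0.4236 -0.2694]] mean [ 0.4236 -0.2694] angles [np.float64(0.0)]
handle top 
 [[0.5065 0.2984]
 [0.5069 0.2798]
 [0.4052 0.2782]
 [0.4049 0.2958]] mean [0.4559 0.2881] angles [np.float64(1.5), np.float64(-88.9), np.float64(-179.1), np.float64(91.0)]
handle nearleft 
 [[0.4079 0.2836]
 [0.5028 0.287 ]] mean [0.4553 0.2853] angles [np.float64(-177.9), np.float64(2.1)]
tip 
 [[0.5739 0.2904]] mean [0.5739 0.2904] angles [np.float64(0.0)]
tip 
 [[0.573  0.2865]] mean [0.573  0.2865] angles [np.float64(0.0)]
steel root 
 [[0.5095 0.2907]] mean [0.5095 0.2907] angles [np.float64(0.0)]
```

```bash
cat >> h.py <<'E'
def Rt(yaw,tilt=0): # tool x at yaw+180 (pointing back), fingers down, tilted outward by tilt deg
    y=np.radians(yaw);t=np.radians(tilt);b=np.array([np.cos(y),np.sin(y),0]);k=np.array([0,0,1.])
    z=b*np.sin(t)-k*np.cos(t);x=-(b*np.cos(t)+k*np.sin(t));return np.c_[x,np.cross(z,x),z]
def goal(p,Rm,o=None):
    o=o or arm.observe();R0=R.from_rotvec(o["ee_rot"])
    print("pos",o["position"],"F",o["force"],"w",round(o["width"],3),"t",round(o["clock"],2))
    print("twist",(R0.inv()*R.from_matrix(Rm)).as_rotvec(degrees=True)/10,"xyz",R0.inv().apply(np.array(p)-o["position"])/.06)
E
python3 -c "
from h import *
goal([.4545,.287,.09],Rt(1.3)); print(R.from_rotvec(arm.observe()['ee_rot']).as_matrix())"
```

```text
pos [0.2506 0.5722 0.2128] F [ 0.0133 -0.8287 -0.0734] w 1.002 t 0.2
twist [-0.0053 -0.0007 -2.4953] xyz [-5.0194 -2.9893  2.0493]
[[-0.916   0.4012 -0.0003]
 [ 0.4012  0.916  -0.0009]
 [-0.0001 -0.0009 -1.    ]]
```

Emit:
jog_arm(moves=[{"twist":[0,0,-2.5],"xyz":[-5.02,-2.99,2.05],"grip":-1},{"twist":[0,0,-2.5],"xyz":[-5.02,-2.99,2.05],"grip":-1},{"twist":[0,0,-2.5],"xyz":[-5.02,-2.99,2.05],"grip":-1},{"twist":[0,0,-2.5],"xyz":[-5.02,-2.99,2.05],"grip":-1},{"twist":[0,0,-2.5],"xyz":[-5.02,-2.99,2.05],"grip":-1}])

```text
clock: 0.82
position: [0.4232, 0.331, 0.1093]
ee_rot: [-0.037, 3.141, 0.001]
force: [1.2, 0.0, -0.1]
width: 1.005
```

```bash
python3 -c "
from h import *
goal([.4545,.287,.09],Rt(1.3))"
```

```text
pos [0.4232 0.331  0.1093] F [ 1.2354  0.0135 -0.1374] w 1.005 t 0.82
twist [0.0019 0.002  0.0051] xyz [-0.5039 -0.7463  0.3216]
```

Emit:
jog_arm(moves=[{"twist":[0,0,0],"xyz":[-0.5,-0.75,0.32],"grip":-1},{"twist":[0,0,0],"xyz":[-0.5,-0.75,0.32],"grip":-1},{"twist":[0,0,0],"xyz":[-0.5,-0.75,0.32],"grip":-1}])

```text
clock: 1.2
position: [0.4531, 0.2888, 0.0906]
ee_rot: [0.036, -3.141, -0.001]
force: [0.5, -0.6, -0.6]
width: 0.996
```

```bash
python3 -c "
from h import *
crop('top','top2',160,240,160,250,7)
goal([.4545,.287,.0155],Rt(1.3))"
```

```text
pos [0.4528 0.2897 0.0908] F [-0.1186  0.1066 -0.3767] w 0.998 t 1.25
twist [ 0.0053 -0.0005  0.0121] xyz [-0.0277 -0.0463  1.2551]
```

View pics/top2.png

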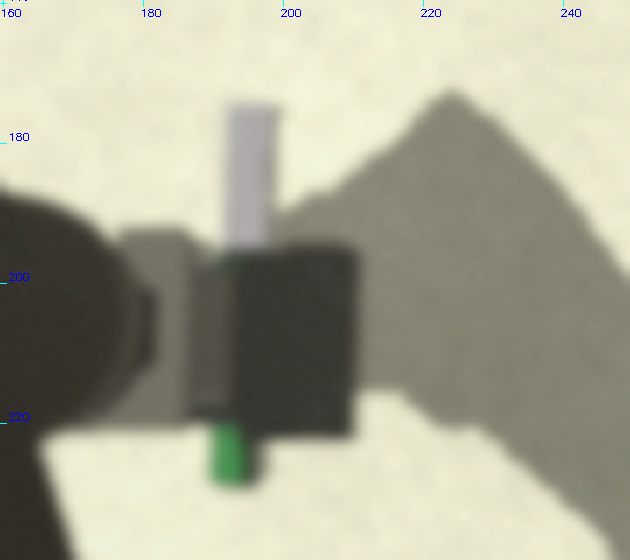

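The gripper sits over the handle, with the steel blade ahead of it at (194,185) and the handle end at (191,226). I'll descend and close.

Emit:
jog_arm(moves=[{"twist":[0,0,0],"xyz":[-0.02,-0.04,0.8],"grip":-1},{"twist":[0,0,0],"xyz":[-0.02,-0.04,1.25],"grip":-1},{"twist":[0,0,0],"xyz":[-0.02,-0.04,1.25],"grip":-1},{"twist":[0,0,0],"xyz":[-0.02,-0.04,1.25],"grip":1},{"twist":[0,0,0],"xyz":[-0.02,-0.04,1.25],"grip":1}], force=30)

```text
clock: 1.88
position: [0.4552, 0.2871, 0.017]
ee_rot: [-0.038, 3.139, 0.003]
force: [-0.0, 0.1, 0.5]
width: 0.829
```

Emit:
jog_arm(moves=[{"grip":1},{"grip":1},{"grip":1},{"grip":1}])

```text
invalid input at $.moves[0]: expected keys twist, xyz, grip
```

```bash
python3 -c "
from h import *
goal([.4545,.287,.0155],Rt(1.3))"
```

```text
pos [0.4552 0.2871 0.017 ] F [-0.0009  0.0833  0.4569] w 0.829 t 1.88
twist [0.0092 0.0114 0.0081] xyz [ 0.0124 -0.0007  0.0253]
```

Emit:
jog_arm(moves=[{"twist":[0,0,0],"xyz":[0,0,0.02],"grip":1},{"twist":[0,0,0],"xyz":[0,0,0.02],"grip":1},{"twist":[0,0,0],"xyz":[0,0,0.02],"grip":1},{"twist":[0,0,0],"xyz":[0,0,0.02],"grip":1},{"twist":[0,0,0],"xyz":[0,0,0.02],"grip":1}])

```text
clock: 2.5
position: [0.4546, 0.286, 0.0144]
ee_rot: [-0.037, 3.141, 0.0]
force: [0.6, 0.0, 0.6]
width: 0.284
```

Emit:
jog_arm(moves=[{"twist":[0,0,0],"xyz":[0,0,0],"grip":1},{"twist":[0,0,0],"xyz":[0,0,0],"grip":1},{"twist":[0,0,0],"xyz":[0,0,0],"grip":1}])

```text
clock: 2.88
position: [0.4546, 0.286, 0.0144]
ee_rot: [-0.037, 3.141, 0.0]
force: [1.2, 0.0, -0.0]
width: 0.008
```

```bash
python3 -c "
from h import *
goal([.4545,.287,.0155],Rt(1.3))"
```

```text
pos [0.4546 0.286  0.0144] F [ 1.1951  0.0232 -0.05  ] w 0.008 t 2.88
twist [0.0003 0.0002 0.0044] xyz [ 0.0013  0.0168 -0.0187]
```

Width is 0.008 where I expected about 0.15, so the jaws missed the handle or squeezed it out. I'll look.

```bash
python3 -c "
from h import *
crop('side','s3',110,210,200,300,4);crop('top','t3',160,240,160,240,4)
a=cv2.imread('pics/s3.png');b=cv2.imread('pics/t3.png');c=np.zeros((400,720,3),np.uint8);c[:,:400]=a;c[:320,400:]=b;cv2.imwrite('pics/c3.png',c)"
```

```text
(no output)
```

View pics/c3.png

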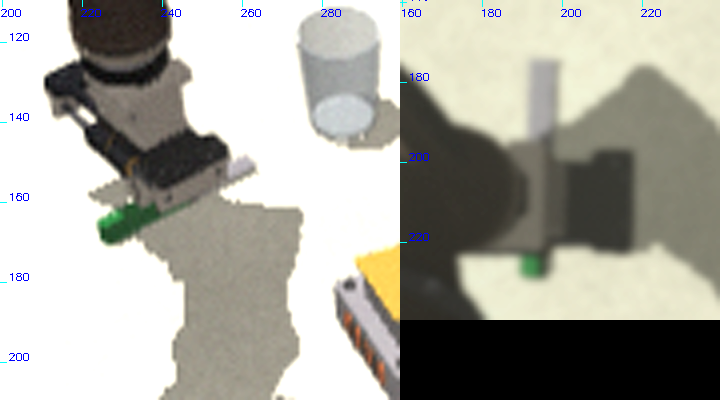

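Emit:
jog_arm(moves=[{"twist":[0,0,0],"xyz":[0,0,-1],"grip":1},{"twist":[0,0,0],"xyz":[0,0,-2],"grip":1},{"twist":[0,0,0],"xyz":[0,0,-2],"grip":1},{"twist":[0,0,0],"xyz":[0,0,-2],"grip":1}])

```text
clock: 3.48
position: [0.4544, 0.2858, 0.1343]
ee_rot: [-0.037, 3.141, 0.0]
force: [-0.5, -0.2, -0.9]
width: 0.003
```

```bash
python3 -c "
from h import *
goal([.4545,.287,.0155],Rt(1.3));o=arm.observe()['position']
for n in('side','top'): print(px(n,[o,o+[0,0,-.011],[.4545,.287,0]]))
crop('side','s3',90,190,200,300,4,[o,[.4545,.287,0]]);crop('top','t3',160,240,160,240,4,[o,[.4545,.287,0]])
a=cv2.imread('pics/s3.png');b=cv2.imread('pics/t3.png');c=np.zeros((400,720,3),np.uint8);c[:,:400]=a;c[:320,400:]=b;cv2.imwrite('pics/c4.png',c)"
```

```text
pos [0.4544 0.2858 0.1343] F [-0.5245 -0.187  -0.9073] w 0.003 t 3.48
twist [0.0006 0.0006 0.0042] xyz [-0.0025  0.0194  1.9802]
[[232.3869 137.6521]
 [232.7491 140.0325]
 [236.4602 165.1892]]
[[183.317  209.7718]
 [184.4766 210.0637]
 [195.8079 212.9616]]
```

View pics/c4.png

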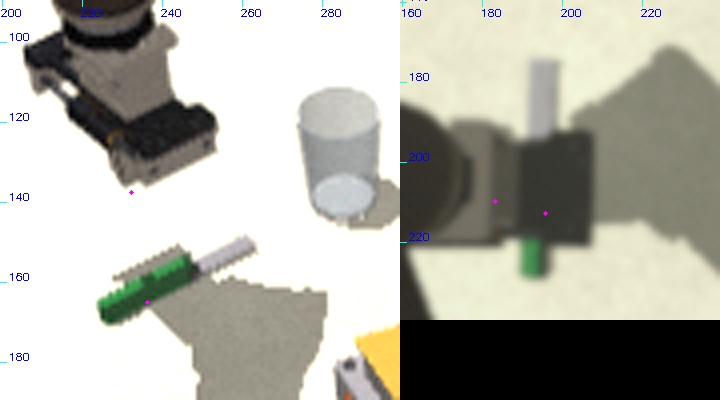

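Emit:
jog_arm(moves=[{"twist":[0,0,0],"xyz":[0,0,-1],"grip":-1},{"twist":[0,0,0],"xyz":[0,0,-1],"grip":-1},{"twist":[0,0,0],"xyz":[0,0,-1],"grip":-1},{"twist":[0,0,0],"xyz":[0,0,-1],"grip":-1},{"twist":[0,0,0],"xyz":[0,0,-1],"grip":-1}])

```text
clock: 4.2
position: [0.454, 0.2856, 0.1932]
ee_rot: [0.037, -3.14, 0.002]
force: [-0.4, -0.3, 0.6]
width: 0.496
```

```bash
python3 -c "
from h import *
o=arm.observe();p=o['position'];M=R.from_rotvec(o['ee_rot']).as_matrix();print(p,o['width'],M)
L=[[0,0,0],[0,.046,.011],[0,-.046,.011],[0,.065,.011],[0,-.065,.011]]+[[a,b,-.055] for a in(-.0375,.0375) for b in(-.095,.095)]
P=p+np.array(L)@M.T
for n,a in(('side',(60,180,190,300)),('top',(150,250,110,240))):
  crop(n,n+'5',*a,{'side':4.8,'top':4}[n],P); print(n,px(n,P))
a,b=[cv2.imread('pics/'+n+'5.png') for n in('side','top')]
a=a[:,-440:]
print(a.shape,b.shape)
c=np.zeros((max(a.shape[0],1)+0,a.shape[1],3),np.uint8)
g=lambda i:np.uint8(255*(i/255.)**.5)
cv2.imwrite('pics/side5.png',g(a));cv2.imwrite('pics/top5.png',g(b))
W=np.zeros((576,800,3),np.uint8);b=cv2.resize(b,(360,277));a=cv2.resize(a,(440,480));W[:480,:440]=g(a);W[:277,440:]=g(b);cv2.imwrite('pics/c5.png',W)"
```

```text
[0.454  0.2856 0.1932] 0.4961446536030763 [[-0.9997 -0.0235 -0.0017]
 [-0.0235  0.9997 -0.0013]
 [ 0.0017 -0.0012 -1.    ]]
side [[230.3482 124.611 ]
 [223.3215 120.8769]
 [238.3278 133.5098]
 [220.3189 118.3493]
 [241.5272 136.2032]
 [253.9373 120.4983]
 [222.0076  95.0262]
 [235.3076 129.8271]
 [203.7976 103.3635]]
top [[176.8102 208.2372]
 [160.8529 208.6646]
 [195.308  208.4657]
 [153.7238 208.7058]
 [202.4103 208.4247]
 [207.9964 191.629 ]
 [132.8698 192.0055]
 [207.3139 221.0597]
 [131.5906 221.5407]]
(576, 440, 3) (400, 520, 3)
```

View pics/c5.png

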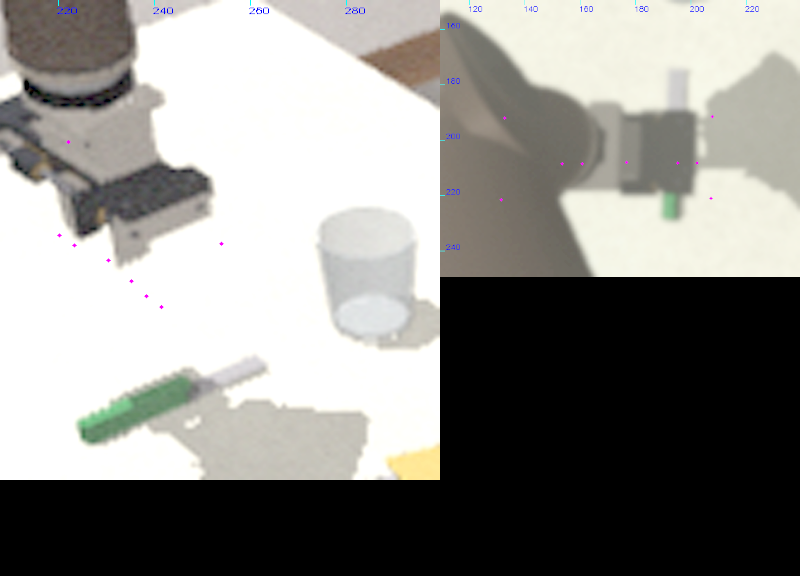

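The picture puts the gripper roughly 60 mm higher above the bench than the reported pose says, and the jaws did close above the handle. So I can't trust the reported height as it stands. I'll find the bench by touch with open fingers straddling the handle, then work relative to that.

Emit:
jog_arm(moves=[{"twist":[0,0,0],"xyz":[0,0,1],"grip":-1},{"twist":[0,0,0],"xyz":[0,0,2],"grip":-1},{"twist":[0,0,0],"xyz":[0,0,2.6],"grip":-1},{"twist":[0,0,0],"xyz":[0,0,3.0],"grip":-1},{"twist":[0,0,0],"xyz":[0,0,3.0],"grip":-1}])

```text
clock: 4.92
position: [0.4533, 0.2851, 0.0127]
ee_rot: [0.037, -3.138, 0.004]
force: [-0.7, -0.8, 0.5]
width: 0.998
```

Emit:
jog_arm(moves=[{"twist":[0,0,0],"xyz":[0,0,0.05],"grip":-1},{"twist":[0,0,0],"xyz":[0,0,0.1],"grip":-1},{"twist":[0,0,0],"xyz":[0,0,0.15],"grip":-1},{"twist":[0,0,0],"xyz":[0,0,0.2],"grip":-1},{"twist":[0,0,0],"xyz":[0,0,0.2],"grip":-1}])

```text
clock: 5.55
position: [0.4545, 0.2859, 0.0023]
ee_rot: [0.037, -3.141, 0.0]
force: [1.2, -1.1, -0.5]
width: 1.0
```

Emit:
jog_arm(moves=[{"twist":[0,0,0],"xyz":[0,0,0.05],"grip":-1},{"twist":[0,0,0],"xyz":[0,0,0.1],"grip":-1},{"twist":[0,0,0],"xyz":[0,0,0.15],"grip":-1},{"twist":[0,0,0],"xyz":[0,0,0.2],"grip":-1},{"twist":[0,0,0],"xyz":[0,0,0.2],"grip":-1}])

```text
clock: 6.18
position: [0.4544, 0.2859, -0.0099]
ee_rot: [0.037, -3.141, 0.0]
force: [-0.3, 0.2, 0.3]
width: 1.004
```

```bash
python3 -c "
from h import *
goal([.4545,.287,.0155],Rt(1.3)); print(arm.observe()['joints'])
crop('side','s6',110,210,180,280,5.5);i=cv2.imread('pics/s6.png');cv2.imwrite('pics/s6.png',np.uint8(255*(i/255.)**.5))"
```

```text
pos [ 0.4544  0.2859 -0.0099] F [-0.3302  0.2387  0.332 ] w 1.004 t 6.17
twist [-0.0015 -0.0024  0.0043] xyz [-0.0023  0.0188 -0.4235]
[-0.6537  0.5854 -0.0101  1.998   0.0105  0.5587  0.9232]
```

View pics/s6.png

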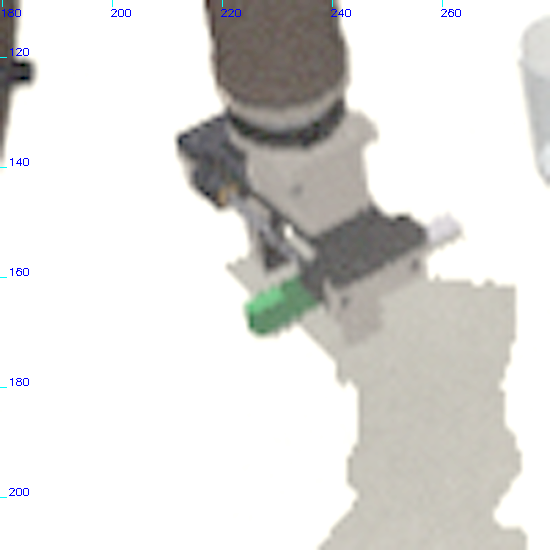

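The fingers straddle the handle: right fingertip near (245,172) and left near (228,159), both still off the bench.

```bash
python3 -c "
from h import *
for z in(-.02,0,.02,.04,.06): print(z,px('side',[[.4544,.231,z],[.4544,.341,z]]).ravel())
print(at('side',245.3,172.2,0),at('side',227.7,158.6,0),at('side',245.3,172.2,.02),at('side',227.7,158.6,.02))"
```

```text
-0.02 [245.4021 177.107  229.194  161.5869]
0 [244.8638 173.2179 228.5516 157.6973]
0.02 [244.3172 169.269  227.8996 153.7498]
0.04 [243.7621 165.259  227.2378 149.7429]
0.06 [243.1984 161.1864 226.5659 145.6754]
[0.4587 0.2345 0.    ] [0.4491 0.3388 0.    ] [0.4485 0.2158 0.02  ] [0.439  0.3185 0.02  ]
```

Emit:
jog_arm(moves=[{"twist":[0,0,0],"xyz":[0,0,0],"grip":1},{"twist":[0,0,0],"xyz":[0,0,0],"grip":1},{"twist":[0,0,0],"xyz":[0,0,0],"grip":1},{"twist":[0,0,0],"xyz":[0,0,0],"grip":1},{"twist":[0,0,0],"xyz":[0,0,0],"grip":1}], force=30)

```text
clock: 6.85
position: [0.4546, 0.286, -0.0096]
ee_rot: [-0.037, 3.141, 0.0]
force: [-0.8, -0.2, 0.1]
width: 0.507
```

Emit:
jog_arm(moves=[{"twist":[0,0,0],"xyz":[0,0,0],"grip":1},{"twist":[0,0,0],"xyz":[0,0,0],"grip":1},{"twist":[0,0,0],"xyz":[0,0,0],"grip":1},{"twist":[0,0,0],"xyz":[0,0,0],"grip":1},{"twist":[0,0,0],"xyz":[0,0,0],"grip":1}])

```text
clock: 7.48
position: [0.4546, 0.2861, -0.0096]
ee_rot: [-0.037, 3.141, 0.0]
force: [0.2, -0.2, -0.5]
width: 0.149
```

```bash
cat >> h.py <<'E'
C=np.array([.571,-.005]);Y=-12.
u=np.array([np.cos(np.radians(Y)),np.sin(np.radians(Y))])
def tcp(tx,zmid): return np.r_[C+u*(tx-.119),zmid-.0166]
def blade(*tz): # deltas between successive blade tip points (drive x, mid z), all from current pose
    for tx,z in tz: print(tx,z,end=' ');goal(tcp(tx,z),Rt(Y))
E
python3 -c "
from h import *
blade((-.1,.15),(-.1,.0755))"
```

```text
-0.1 0.15 pos [ 0.4546  0.2861 -0.0096] F [ 0.1649 -0.1561 -0.4721] w 0.149 t 7.47
twist [0.0011 0.0006 1.3349] xyz [ 1.7262 -4.053  -2.384 ]
-0.1 0.0755 pos [ 0.4546  0.2861 -0.0096] F [ 0.1649 -0.1561 -0.4721] w 0.149 t 7.47
twist [0.0011 0.0006 1.3349] xyz [ 1.7263 -4.0532 -1.1423]
```

Emit:
jog_arm(moves=[{"twist":[0,0,0],"xyz":[0,0,-1],"grip":1},{"twist":[0,0,0],"xyz":[0,0,-2],"grip":1},{"twist":[0,0,0.67],"xyz":[0.5,-1,-2.38],"grip":1},{"twist":[0,0,1.33],"xyz":[0.9,-2,-2.38],"grip":1},{"twist":[0,0,1.33],"xyz":[1.3,-3,-2.38],"grip":1}])

```text
clock: 8.1
position: [0.3843, 0.1139, 0.1335]
ee_rot: [0.329, 3.123, 0.001]
force: [2.0, -0.5, -0.5]
width: 0.147
```

```bash
python3 -c "
from h import *
blade((-.1,.12),)"
```

```text
-0.1 0.12 pos [0.3843 0.1139 0.1335] F [ 2.0414 -0.4628 -0.5215] w 0.147 t 8.1
twist [ 0.0029  0.0046 -0.0038] xyz [ 0.1932 -1.2925  0.5003]
```

Emit:
jog_arm(moves=[{"twist":[0,0,0],"xyz":[0.2,-1,0],"grip":1},{"twist":[0,0,0],"xyz":[0.2,-1.2,0.5],"grip":1},{"twist":[0,0,0],"xyz":[0.2,-1.2,0.5],"grip":1},{"twist":[0,0,0],"xyz":[0.2,-1.2,0.5],"grip":1}])

```text
clock: 8.6
position: [0.3591, 0.0485, 0.1037]
ee_rot: [0.326, 3.124, 0.0]
force: [0.4, 0.0, -1.3]
width: 0.152
```

```bash
python3 -c "
from h import *
blade((-.1,.0755),)
o=arm.observe();tip=o['position']+np.r_[u*.119,.0166]
crop('side','s7',130,230,240,380,5,[tip,tip-np.r_[u*.01,0]]);i=cv2.imread('pics/s7.png');cv2.imwrite('pics/s7.png',np.uint8(255*(i/255.)**.7))"
```

```text
-0.1 0.0755 pos [0.3591 0.0485 0.1037] F [ 0.3687  0.0125 -1.2638] w 0.152 t 8.6
twist [0.0016 0.0014 0.0087] xyz [ 0.0099 -0.1372  0.746 ]
```

View pics/s7.png

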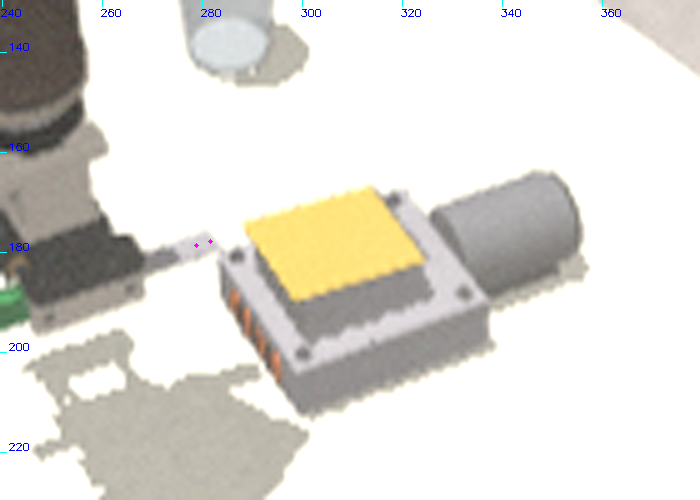

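The held blade's tip at (283,177) is within 1 px of the prediction. I'll lower it to slot height.

Emit:
jog_arm(moves=[{"twist":[0,0,0],"xyz":[0.01,-0.14,0.4],"grip":1},{"twist":[0,0,0],"xyz":[0.01,-0.14,0.74],"grip":1},{"twist":[0,0,0],"xyz":[0.01,-0.14,0.74],"grip":1},{"twist":[0,0,0],"xyz":[0.01,-0.14,0.74],"grip":1}])

```text
clock: 9.15
position: [0.3568, 0.0402, 0.0594]
ee_rot: [0.326, 3.124, 0.001]
force: [0.0, -0.2, -1.1]
width: 0.153
```

```bash
python3 -c "
from h import *
blade((-.065,.0755),(-.04,.0755),)"
```

```text
-0.065 0.0755 pos [0.3568 0.0402 0.0594] F [ 0.0138 -0.1732 -1.1254] w 0.153 t 9.15
twist [0.003  0.0041 0.01  ] xyz [-0.5814  0.0039  0.0094]
-0.04 0.0755 pos [0.3568 0.0402 0.0594] F [ 0.0138 -0.1732 -1.1254] w 0.153 t 9.15
twist [0.003  0.0041 0.01  ] xyz [-0.998   0.0032  0.0097]
```

Emit:
jog_arm(moves=[{"twist":[0,0,0],"xyz":[-0.4,0,0],"grip":1},{"twist":[0,0,0],"xyz":[-0.65,0,0],"grip":1},{"twist":[0,0,0],"xyz":[-0.85,0,0],"grip":1},{"twist":[0,0,0],"xyz":[-1.0,0,0],"grip":1},{"twist":[0,0,0],"xyz":[-1.0,0,0],"grip":1}])

```text
clock: 9.78
position: [0.4152, 0.027, 0.0587]
ee_rot: [0.328, 3.124, -0.0]
force: [-1.6, -0.2, -0.2]
width: 0.154
```

```bash
python3 -c "
from h import *
goal(tcp(-.04,.0755),Rt(Y)); o=arm.observe()
t=np.array([10,25,40,55,70,85,95,105,113,118]);r=.077
for a in t:
  q=np.radians(a);d=np.array([.036-r*np.cos(q)+.04,.0805+r*np.sin(q)-.00125-.0755]); print(a,(-d/.06).round(2))"
```

```text
pos [0.4152 0.027  0.0587] F [-1.648  -0.2467 -0.1609] w 0.154 t 9.78
twist [-0.      0.0004  0.0019] xyz [-0.0013  0.018  -0.0036]
10 [-0.   -0.29]
25 [-0.1 -0.6]
40 [-0.28 -0.89]
55 [-0.53 -1.11]
70 [-0.83 -1.27]
85 [-1.15 -1.34]
95 [-1.38 -1.34]
105 [-1.6 -1.3]
113 [-1.77 -1.24]
118 [-1.87 -1.2 ]
```

Emit:
jog_arm(moves=[{"twist":[0,0,0],"xyz":[0,0,-0.29],"grip":1},{"twist":[0,0,0],"xyz":[-0.1,0,-0.6],"grip":1},{"twist":[0,0,0],"xyz":[-0.28,0,-0.89],"grip":1},{"twist":[0,0,0],"xyz":[-0.53,0,-1.11],"grip":1},{"twist":[0,0,0],"xyz":[-0.53,0,-1.11],"grip":1}])

```text
clock: 10.4
position: [0.4466, 0.0206, 0.1258]
ee_rot: [0.328, 3.123, 0.001]
force: [-1.1, -0.9, -1.7]
width: 0.15
```

Emit:
jog_arm(moves=[{"twist":[0,0,0],"xyz":[-0.3,0,-0.16],"grip":1},{"twist":[0,0,0],"xyz":[-0.62,0,-0.23],"grip":1},{"twist":[0,0,0],"xyz":[-0.85,0,-0.23],"grip":1},{"twist":[0,0,0],"xyz":[-1.07,0,-0.19],"grip":1},{"twist":[0,0,0],"xyz":[-1.24,0,-0.13],"grip":1}])

```text
clock: 11.02
position: [0.5188, 0.0051, 0.1324]
ee_rot: [-0.327, -3.124, 0.0]
force: [-0.3, 0.5, -0.5]
width: 0.15
```

Emit:
jog_arm(moves=[{"twist":[0,0,0],"xyz":[0,0,0],"grip":1},{"twist":[0,0,0],"xyz":[-0.05,0,0.02],"grip":1},{"twist":[0,0,0],"xyz":[-0.05,0,0.02],"grip":1}])

```text
clock: 11.4
position: [0.5215, 0.0046, 0.1319]
ee_rot: [-0.327, -3.124, -0.0]
force: [-0.2, 0.6, -0.7]
width: 0.148
```

```bash
python3 -c "
from h import *
o=arm.observe();print(o['position'],o['force'],o['width'])
hp=np.r_[C+u*.036,.0805];v=np.r_[-u[1],u[0],0]
P=[hp+s*.042*v+.1*np.r_[-np.cos(q)*u,np.sin(q)] for q in np.radians([90,105,113,120]) for s in(-1,1)]
crop('side','s8',120,220,260,380,5,P)"
```

```text
[0.5215 0.0046 0.1319] [-0.1891  0.5998 -0.6863] 0.1477458036139326
```

View pics/s8.png

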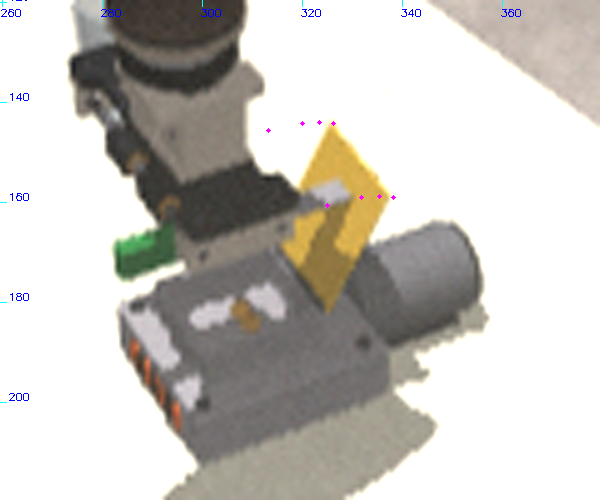

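The cover stands at about 115-120° and the nipple is visible at about (308,182). Next I'll lay the blade down on clear bench to the left.

Emit:
jog_arm(moves=[{"twist":[0,0,0],"xyz":[0.8,0,-0.2],"grip":1},{"twist":[0,0,0],"xyz":[1.6,0,-0.2],"grip":1},{"twist":[0,0,0],"xyz":[1.8,1,-0.2],"grip":1},{"twist":[0,0,0],"xyz":[1.8,2,-0.2],"grip":1},{"twist":[0,0,0],"xyz":[1.8,2,-0.2],"grip":1}])

```text
clock: 12.08
position: [0.4413, 0.1495, 0.1444]
ee_rot: [0.316, 3.124, 0.004]
force: [0.3, -0.6, -1.2]
width: 0.154
```

```bash
python3 -c "
from h import *
goal([.43,.21,-.009],Rt(Y)); print(px('side',[np.r_[C+u*-.00845,.0661],np.r_[C,.048]]),px('top',[np.r_[C+u*-.00845,.0661]]))"
```

```text
pos [0.4413 0.1495 0.1444] F [ 0.3054 -0.6223 -1.181 ] w 0.154 t 12.07
twist [0.0167 0.0074 0.0457] xyz [0.3902 0.943  2.5592]
[[307.3824 181.9337]
 [309.6152 184.8397]] [[289.0902 177.0683]]
```

Emit:
jog_arm(moves=[{"twist":[0,0,0],"xyz":[0.39,0.94,0.6],"grip":1},{"twist":[0,0,0],"xyz":[0.39,0.94,1.4],"grip":1},{"twist":[0,0,0],"xyz":[0.39,0.94,2.0],"grip":1},{"twist":[0,0,0],"xyz":[0.39,0.94,2.4],"grip":1},{"twist":[0,0,0],"xyz":[0.39,0.94,2.4],"grip":1}])

```text
clock: 12.7
position: [0.4285, 0.203, -0.0012]
ee_rot: [-0.328, -3.122, 0.004]
force: [1.0, 0.0, -0.4]
width: 0.15
```

```bash
python3 -c "
from h import *
goal([.43,.21,-.0095],Rt(Y))"
```

```text
pos [ 0.4285  0.203  -0.0012] F [ 1.0082  0.0477 -0.4461] w 0.15 t 12.7
twist [-0.0146 -0.0131  0.0019] xyz [0.0002 0.1194 0.1377]
```

Emit:
jog_arm(moves=[{"twist":[0,0,0],"xyz":[0,0,0.05],"grip":1},{"twist":[0,0,0],"xyz":[0,0,0.1],"grip":1},{"twist":[0,0,0],"xyz":[0,0,0.1],"grip":1}])

```text
clock: 13.08
position: [0.43, 0.2044, -0.0056]
ee_rot: [0.327, 3.124, 0.001]
force: [1.0, 0.1, -1.5]
width: 0.151
```

Emit:
jog_arm(moves=[{"twist":[0,0,0],"xyz":[0,0,0.03],"grip":1},{"twist":[0,0,0],"xyz":[0,0,0.06],"grip":1},{"twist":[0,0,0],"xyz":[0,0,0.06],"grip":1},{"twist":[0,0,0],"xyz":[0,0,0.06],"grip":1}])

```text
clock: 13.58
position: [0.4297, 0.2044, -0.0096]
ee_rot: [0.327, 3.124, 0.0]
force: [0.1, 0.5, 1.2]
width: 0.153
```

Contact height is reached at -0.0096, the same as at pick-up. I'll open and rise.

Emit:
jog_arm(moves=[{"twist":[0,0,0],"xyz":[0,0,0],"grip":0},{"twist":[0,0,0],"xyz":[0,0,0],"grip":0},{"twist":[0,0,0],"xyz":[0,0,0],"grip":0},{"twist":[0,0,0],"xyz":[0,0,-0.8],"grip":0},{"twist":[0,0,0],"xyz":[0,0,-1.6],"grip":0}])

```text
clock: 14.2
position: [0.4291, 0.204, 0.0871]
ee_rot: [-0.327, -3.123, 0.002]
force: [1.0, -0.2, -0.7]
width: 0.499
```

Emit:
jog_arm(moves=[{"twist":[0,0,0],"xyz":[0,0,-1],"grip":-1},{"twist":[0,0,0],"xyz":[0,0,-2],"grip":-1},{"twist":[0,0,0],"xyz":[0,0,-2],"grip":-1},{"twist":[0,0,0],"xyz":[0,0,-2],"grip":-1}])

```text
clock: 14.7
position: [0.4293, 0.2041, 0.2061]
ee_rot: [-0.327, -3.124, -0.0]
force: [-0.1, -0.5, -1.0]
width: 0.889
```

```bash
python3 -c "
from h import *
goal([.4242,-.268,.2],Rt(19.3));goal([.4242,-.268,.2],Rt(-70))
# gun top crop for yaw; blade check: green pixels
im=arm.get_image('side');h=cv2.cvtColor(im,cv2.COLOR_BGR2HSV);m=cv2.inRange(h,(45,80,40),(80,255,255));print(cv2.minAreaRect(cv2.findNonZero(m)))
print(px('side',[[.43-.05*u[0],.2044-.05*u[1],.013],[.43+.05*u[0],.2044+.05*u[1],.013]]))"
```

```text
pos [0.4293 0.2041 0.2061] F [-0.1046 -0.5386 -0.996 ] w 0.889 t 14.7
twist [ 0.0004 -0.0003 -3.1256] xyz [-1.547  -7.7159  0.1013]
pos [0.4293 0.2041 0.2061] F [-0.1046 -0.5386 -0.996 ] w 0.889 t 14.7
twist [ 0.0001 -0.0005  5.8044] xyz [-1.547  -7.7159  0.1013]
((243.80545043945312, 177.35519409179688), (6.188589572906494, 27.243244171142578), 70.34617614746094)
[[230.0476 182.0204]
 [255.8014 173.118 ]]
```

```bash
python3 -c "
from h import *
out=[]
ims={n:cv2.imread(f'pics/{n}0.png') for n in('side','top')}
S={};K=8
def big(n,c):
    r0,c0=c[1]-25,c[0]-25; return cv2.resize(ims[n][r0:r0+50,c0:c0+50],None,fx=K,fy=K,interpolation=cv2.INTER_CUBIC),(c0,r0)
m={}
for n,c in(('side',(327,245)),('top',(376,225))):
    i,o=big(n,c);f=i.astype(int);r=((f[...,2]-f[...,1]>30)&(f[...,2]-f[...,0]>30)).astype(np.uint8);m[n]=(r,o);print(n,r.sum()/64,cv2.boundingRect(r))
best=[]
for yaw in range(0,90,5):
  for dx in np.arange(-.006,.007,.002):
    for dy in np.arange(-.006,.007,.002):
      s=0;d=[]
      for n in m:
        r,o=m[n];a=np.radians(yaw)
        B=np.array([[x,y,z] for x in(-.014,.014) for y in(-.014,.014) for z in(.058,.118)])
        P=np.c_[B[:,:1]*np.cos(a)-B[:,1:2]*np.sin(a),B[:,:1]*np.sin(a)+B[:,1:2]*np.cos(a),B[:,2:]]+[.4242+dx,-.268+dy,0]
        q=((px(n,P)-o+.5)*K).astype(np.int32);M=np.zeros_like(r);cv2.fillConvexPoly(M,cv2.convexHull(q),1)
        if n=='side': d.append((M&r).sum()/(M|r).sum())
      best.append((d[0],yaw,dx,dy))
best.sort(reverse=True);
seen=set()
for b in best:
  if b[1] not in seen: seen.add(b[1]);print(np.round(b,3))
"
```

```text
side 89.859375 (162, 117, 87, 161)
top 37.21875 (176, 149, 95, 102)
[ 0.455 45.     0.002  0.   ]
[ 0.447 40.     0.002  0.   ]
[ 0.444 50.     0.002  0.002]
[ 0.434 55.     0.002  0.   ]
[ 0.43  35.     0.002  0.002]
[ 0.418 60.     0.004  0.002]
[ 0.415 30.     0.002  0.002]
[ 0.408 25.     0.002  0.002]
[ 0.405 65.     0.004  0.002]
[ 0.397 70.     0.006  0.002]
[ 0.397 20.     0.002  0.004]
[ 0.39  15.     0.004  0.004]
[ 0.39  75.     0.006  0.004]
[ 0.386 10.     0.004  0.004]
[ 0.384 80.     0.006  0.002]
[ 0.383 85.     0.006  0.004]
[0.383 0.    0.006 0.004]
[0.382 5.    0.004 0.004]
```

Emit:
jog_arm(moves=[{"twist":[0,0,0],"xyz":[-0.3,-1.5,0],"grip":-1},{"twist":[0,0,0.9],"xyz":[-0.6,-3,0],"grip":-1},{"twist":[0,0,1.8],"xyz":[-0.9,-4.5,0],"grip":-1},{"twist":[0,0,2.7],"xyz":[-1.2,-6,0],"grip":-1},{"twist":[0,0,3.6],"xyz":[-1.4,-7,0],"grip":-1}])

```text
clock: 15.38
position: [0.4248, -0.11, 0.205]
ee_rot: [-1.283, -2.865, 0.002]
force: [1.5, -0.3, -0.2]
width: 1.003
```

Emit:
jog_arm(moves=[{"twist":[0,0,0],"xyz":[0,0,0],"grip":-1},{"twist":[0,0,0],"xyz":[0,0,0],"grip":-1}])

```text
clock: 15.62
position: [0.4253, -0.1078, 0.2051]
ee_rot: [-1.275, -2.868, 0.001]
force: [-0.7, 0.6, 0.4]
width: 1.0
```

```bash
python3 -c "
from h import *
goal([.4242,-.2675,.052],Rt(-48));print(arm.observe()['joints'])"
```

```text
pos [ 0.4253 -0.1078  0.2051] F [-0.6713  0.5599  0.3626] w 1.0 t 15.62
twist [-0.0104 -0.0109  0.0057] xyz [-1.9686 -1.7915  2.5515]
[-0.2119  0.1331  0.3832  2.0341 -0.0592  0.9873  0.935 ]
```

Emit:
jog_arm(moves=[{"twist":[0,0,0],"xyz":[-1,-0.9,0],"grip":-1},{"twist":[0,0,0],"xyz":[-1.97,-1.79,0],"grip":-1},{"twist":[0,0,0],"xyz":[-1.97,-1.79,0.5],"grip":-1},{"twist":[0,0,0],"xyz":[-1.97,-1.79,1],"grip":-1},{"twist":[0,0,0],"xyz":[-1.97,-1.79,1],"grip":-1}])

```text
clock: 16.25
position: [0.4243, -0.2656, 0.144]
ee_rot: [-1.271, -2.867, -0.0]
force: [-0.2, 0.7, -0.1]
width: 1.003
```

```bash
python3 -c "
from h import *
goal([.4242,-.2675,.052],Rt(-48))"
```

```text
pos [ 0.4243 -0.2656  0.144 ] F [-0.1551  0.687  -0.1397] w 1.003 t 16.25
twist [-0.0126 -0.0311  0.0173] xyz [-0.0302 -0.0187  1.5325]
```

Emit:
jog_arm(moves=[{"twist":[0,0,0],"xyz":[-0.02,-0.01,0.6],"grip":-1},{"twist":[0,0,0],"xyz":[-0.02,-0.01,1.1],"grip":-1},{"twist":[0,0,0],"xyz":[-0.02,-0.01,1.4],"grip":-1},{"twist":[0,0,0],"xyz":[-0.02,-0.01,1.47],"grip":-1},{"twist":[0,0,0],"xyz":[-0.02,-0.01,1.47],"grip":-1}])

```text
clock: 16.88
position: [0.4267, -0.2686, 0.0589]
ee_rot: [1.274, 2.871, 0.001]
force: [0.1, 0.9, 0.2]
width: 1.001
```

Emit:
jog_arm(moves=[{"twist":[0,0,0],"xyz":[0,0,0],"grip":0.15},{"twist":[0,0,0],"xyz":[0,0,0],"grip":0.15},{"twist":[0,0,0],"xyz":[0,0,0],"grip":0.15},{"twist":[0,0,0],"xyz":[0,0,0],"grip":0.15},{"twist":[0,0,0],"xyz":[0,0,0],"grip":0.15}])

```text
clock: 17.5
position: [0.4258, -0.2692, 0.0581]
ee_rot: [-1.277, -2.87, -0.0]
force: [1.0, 0.0, 0.2]
width: 0.503
```

```bash
python3 -c "
from h import *
goal([.4242,-.2675,.046],Rt(-48))"
```

```text
pos [ 0.4258 -0.2692  0.0581] F [0.9858 0.0367 0.2342] w 0.503 t 17.5
twist [ 0.0002 -0.0002  0.0038] xyz [ 0.0393 -0.0011  0.202 ]
```

Emit:
jog_arm(moves=[{"twist":[0,0,0],"xyz":[0.03,0,0.06],"grip":0.15},{"twist":[0,0,0],"xyz":[0.03,0,0.1],"grip":0.15},{"twist":[0,0,0],"xyz":[0.03,0,0.14],"grip":0.15},{"twist":[0,0,0],"xyz":[0.03,0,0.16],"grip":0.15},{"twist":[0,0,0],"xyz":[0.03,0,0.16],"grip":0.15}])

```text
clock: 18.12
position: [0.4246, -0.2679, 0.0484]
ee_rot: [-1.277, -2.87, -0.0]
force: [0.3, 0.7, -0.2]
width: 0.425
```

Emit:
jog_arm(moves=[{"twist":[0,0,0],"xyz":[0,0,0.017],"grip":0.15},{"twist":[0,0,0],"xyz":[0,0,0.034],"grip":0.15},{"twist":[0,0,0],"xyz":[0,0,0.034],"grip":0.15}])

```text
clock: 18.5
position: [0.4246, -0.2678, 0.0464]
ee_rot: [-1.277, -2.87, -0.0]
force: [0.2, 0.4, -0.6]
width: 0.427
```

Emit:
jog_arm(moves=[{"twist":[0,0,0],"xyz":[0,0,0.017],"grip":0.15},{"twist":[0,0,0],"xyz":[0,0,0.017],"grip":0.15},{"twist":[0,0,0],"xyz":[0,0,0.017],"grip":0.15}])

```text
clock: 18.88
position: [0.4247, -0.2679, 0.0454]
ee_rot: [1.277, 2.87, 0.0]
force: [1.0, -0.2, -0.3]
width: 0.427
```

Emit:
jog_arm(moves=[{"twist":[0,0,0],"xyz":[0,0,0.017],"grip":0.15},{"twist":[0,0,0],"xyz":[0,0,0.017],"grip":0.15},{"twist":[0,0,0],"xyz":[0,0,0.017],"grip":0.15}])

```text
clock: 19.25
position: [0.4248, -0.2679, 0.0448]
ee_rot: [1.277, 2.87, 0.0]
force: [-1.5, 0.7, 6.8]
width: 0.424
```

Emit:
jog_arm(moves=[{"twist":[0,0,0],"xyz":[0,0,0.017],"grip":0.15},{"twist":[0,0,0],"xyz":[0,0,0.017],"grip":0.15},{"twist":[0,0,0],"xyz":[0,0,0.017],"grip":0.15}])

```text
clock: 19.62
position: [0.4248, -0.2679, 0.0446]
ee_rot: [1.277, 2.87, 0.001]
force: [-5.7, 2.6, 21.4]
width: 0.42
```

Flange contact comes at a reported 0.045, so the true height is the reported one plus 24 mm. I'll back off slightly and grip.

Emit:
jog_arm(moves=[{"twist":[0,0,0],"xyz":[0,0,-0.035],"grip":1},{"twist":[0,0,0],"xyz":[0,0,-0.035],"grip":1},{"twist":[0,0,0],"xyz":[0,0,-0.035],"grip":1},{"twist":[0,0,0],"xyz":[0,0,-0.035],"grip":1},{"twist":[0,0,0],"xyz":[0,0,-0.035],"grip":1}], force=50)

```text
clock: 20.25
position: [0.425, -0.2678, 0.0459]
ee_rot: [1.277, 2.87, 0.001]
force: [-1.0, 2.2, 9.3]
width: 0.315
```

```bash
python3 -c "
from h import *
o=arm.observe();print(o['position'],o['force'],o['ft_torque'],o['width'],o['joints'])"
```

```text
[ 0.425  -0.2678  0.0459] [-1.0478  2.2115  9.3065] [ 0.3722  0.289  -0.1121] 0.31484609316505224 [ 0.1553  0.4751  0.4032  2.0743 -0.3032  0.6472  1.4961]
```

Emit:
jog_arm(moves=[{"twist":[0,0,0],"xyz":[0,0,0],"grip":1},{"twist":[0,0,0],"xyz":[0,0,0],"grip":1},{"twist":[0,0,0],"xyz":[0,0,0],"grip":1}])

```text
clock: 20.62
position: [0.425, -0.2678, 0.0459]
ee_rot: [1.277, 2.87, 0.001]
force: [-2.2, 1.5, 9.7]
width: 0.31
```

Emit:
jog_arm(moves=[{"twist":[0,0,0],"xyz":[0,0,-0.4],"grip":1},{"twist":[0,0,0],"xyz":[0,0,-0.9],"grip":1},{"twist":[0,0,0],"xyz":[0,0,-1.6],"grip":1},{"twist":[0,0,0],"xyz":[0,0,-2.5],"grip":1},{"twist":[0,0,0],"xyz":[0,0,-2.5],"grip":1}])

```text
clock: 21.25
position: [0.4265, -0.2691, 0.1986]
ee_rot: [1.274, 2.865, 0.0]
force: [-0.6, -0.2, -3.0]
width: 0.307
```

Emit:
jog_arm(moves=[{"twist":[0,0,0],"xyz":[0,0,0],"grip":1},{"twist":[0,0,0],"xyz":[0,0,0],"grip":1},{"twist":[0,0,0],"xyz":[0,0,0],"grip":1}])

```text
clock: 21.62
position: [0.4239, -0.2675, 0.1943]
ee_rot: [-1.276, -2.868, 0.0]
force: [-0.3, 0.2, -3.2]
width: 0.311
```

```bash
python3 -c "
from h import *
H=np.r_[C+u*-.00845,.0661]; n=np.r_[-u*np.sin(np.radians(25)),np.cos(np.radians(25))]; print(H,n)
d=.024;o=arm.observe();print(o['position'],o['force'],o['width'])
for hyp,off in(('tool',n*d),('world',np.array([0,0,d]))):
  seat_d=.0228+.019+.001  # seat -> true TCP
  for back in(.08,.03): goal(H+n*(seat_d+back)-off,Rt(Y,25))"
```

```text
[ 0.5627 -0.0032  0.0661] [-0.4134  0.0879  0.9063]
[ 0.4239 -0.2675  0.1943] [-0.3343  0.1984 -3.1633] 0.31147837883330814
pos [ 0.4239 -0.2675  0.1943] F [-0.3343  0.1984 -3.1633] w 0.311 t 21.62
twist [-0.7872 -2.4305 -3.5379] xyz [2.2844 4.2594 0.6442]
pos [ 0.4239 -0.2675  0.1943] F [-0.3343  0.1984 -3.1633] w 0.311 t 21.62
twist [-0.7872 -2.4305 -3.5379] xyz [1.9978 4.4671 1.3986]
pos [ 0.4239 -0.2675  0.1943] F [-0.3343  0.1984 -3.1633] w 0.311 t 21.62
twist [-0.7872 -2.4305 -3.5379] xyz [2.4211 4.1602 0.682 ]
pos [ 0.4239 -0.2675  0.1943] F [-0.3343  0.1984 -3.1633] w 0.311 t 21.62
twist [-0.7872 -2.4305 -3.5379] xyz [2.1345 4.3679 1.4365]
```

Emit:
jog_arm(moves=[{"twist":[-0.15,-0.48,-0.7],"xyz":[0.5,0.85,0],"grip":1},{"twist":[-0.31,-0.97,-1.41],"xyz":[0.9,1.7,0],"grip":1},{"twist":[-0.47,-1.45,-2.12],"xyz":[1.4,2.5,0],"grip":1},{"twist":[-0.63,-1.94,-2.83],"xyz":[1.8,3.4,0],"grip":1},{"twist":[-0.79,-2.43,-3.54],"xyz":[2.28,4.26,0.3],"grip":1}])

```text
clock: 22.25
position: [0.5242, 0.0073, 0.1785]
ee_rot: [0.276, 2.685, -0.059]
force: [1.4, -2.4, -3.1]
width: 0.308
```

Emit:
jog_arm(moves=[{"twist":[0,0,0],"xyz":[0,0,0],"grip":1},{"twist":[0,0,0],"xyz":[0,0,0],"grip":1},{"twist":[0,0,0],"xyz":[0,0,0],"grip":1}])

```text
clock: 22.62
position: [0.5229, 0.0034, 0.1776]
ee_rot: [0.286, 2.69, -0.064]
force: [-0.1, 1.0, -1.9]
width: 0.309
```

```bash
cat >> h.py <<'E'
H=np.r_[C+u*-.00845,.0661]; NA=np.r_[-u*np.sin(np.radians(25)),np.cos(np.radians(25))]; D=.024
def gun(back,hyp): goal(H+NA*(.0427+back)-(NA*D if hyp=='t' else np.array([0,0,D])),Rt(Y,25))
E
python3 -c "
from h import *
gun(.07,'t');gun(.07,'w');o=arm.observe();print(o['joints']);M=R.from_rotvec(o['ee_rot']).as_matrix();n=-M[:,2];p=o['position']
w={}
for h,off in(('t',n*D),('w',np.array([0,0,D]))):
  T=p+off; w[h]=np.array([T-n*(.0199-z) for z in(.074,-.036)]); print(h,px('side',w[h]),px('top',w[h]))
crop('side','s9',100,200,240,340,6,np.r_[w['t'],w['w'],[H]])
i=cv2.imread('pics/s9.png');cv2.imwrite('pics/s9.png',np.uint8(255*(i/255.)**.6))
im=arm.get_image('top').astype(int);r=((im[...,2]-im[...,1]>25)&(im[...,2]-im[...,0]>25));r[:, :240]=0;r[:,330:]=0;r[:120]=0;r[230:]=0;q=np.argwhere(r);print('red top',len(q),q.mean(0)[::-1] if len(q) else 0)
im=arm.get_image('side').astype(int);r=((im[...,2]-im[...,1]>25)&(im[...,2]-im[...,0]>25));print('red side',[ (c.sum()) for c in [r[100:180,270:330]]]);q=np.argwhere(r[100:180,250:330]);print(q.mean(0)[::-1]+[250,100],q.min(0),q.max(0)) if len(q) else 0
"
```

```text
pos [0.5229 0.0034 0.1776] F [-0.144   1.0388 -1.8547] w 0.309 t 22.62
twist [-0.0061  0.0121 -0.0133] xyz [0.1766 0.0302 0.4897]
pos [0.5229 0.0034 0.1776] F [-0.144   1.0388 -1.8547] w 0.309 t 22.62
twist [-0.0061  0.0121 -0.0133] xyz [0.3455 0.0298 0.4519]
[-0.4844  0.0948  0.2559  2.2651  0.4063  0.416   0.7819]
t [[286.0423 148.7253]
 [300.0975 167.205 ]] [[279.1181 194.256 ]
 [285.8672 182.035 ]]
w [[288.9489 147.1978]
 [302.8436 165.7382]] [[279.9962 190.2987]
 [286.6758 178.4073]]
red top 2 [288.  176.5]
red side [np.int64(315)]
[323.9587 163.1524] [45 65] [79 79]
```

View pics/s9.png

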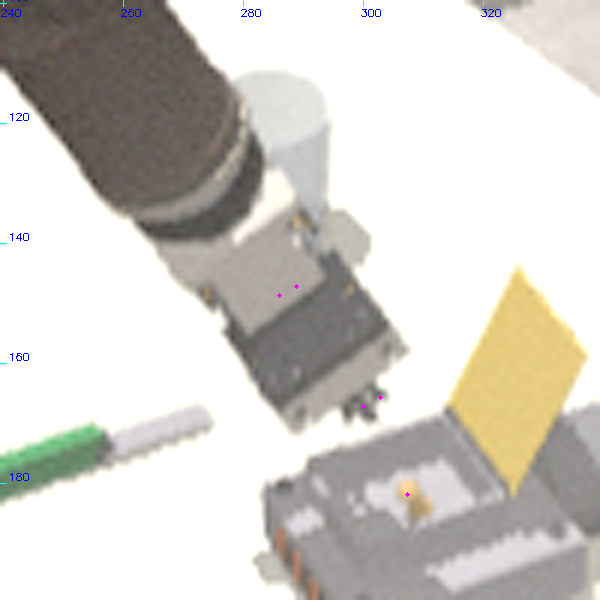

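The nose jaws at (301,167) match the tool-axis hypothesis to within about 0.5 px, and the brass ball at (307.5,181.5) matches its prediction. I'll align at 30 mm back.

```bash
python3 -c "
from h import *
gun(.035,'t')"
```

```text
pos [0.5231 0.0037 0.1778] F [-0.9076 -0.8755 -3.6816] w 0.308 t 22.77
twist [-0.0026  0.0159 -0.0113] xyz [0.1817 0.0242 1.0752]
```

Emit:
jog_arm(moves=[{"twist":[0,0.01,-0.01],"xyz":[0.18,0.02,0.3],"grip":1},{"twist":[0,0.01,-0.01],"xyz":[0.18,0.02,0.7],"grip":1},{"twist":[0,0.01,-0.01],"xyz":[0.18,0.02,1.07],"grip":1},{"twist":[0,0.01,-0.01],"xyz":[0.18,0.02,1.07],"grip":1},{"twist":[0,0.01,-0.01],"xyz":[0.18,0.02,1.07],"grip":1}])

```text
clock: 23.4
position: [0.5402, 0.0021, 0.1154]
ee_rot: [0.281, 2.691, -0.063]
force: [0.0, 0.2, -2.9]
width: 0.311
```

```bash
python3 -c "
from h import *
gun(.013,'t');o=arm.observe();M=R.from_rotvec(o['ee_rot']).as_matrix();n=-M[:,2];p=o['position']
print(px('side',[p+n*(D-.0199-.036),H]),px('top',[p+n*(D-.0199-.036),H]), M.T@o['force'])
"
```

```text
pos [0.5402 0.0021 0.1154] F [ 0.0024  0.1642 -2.8963] w 0.311 t 23.4
twist [0.0004 0.0055 0.008 ] xyz [-0.0018 -0.0096  0.3787]
[[304.7201 178.5052]
 [307.3824 181.9337]] [[287.7586 179.1328]
 [289.0902 177.0683]] [1.2551 0.1627 2.6103]
```

Emit:
jog_arm(moves=[{"twist":[0,0,0],"xyz":[0,-0.01,0.15],"grip":1},{"twist":[0,0,0],"xyz":[0,-0.01,0.3],"grip":1},{"twist":[0,0,0],"xyz":[0,-0.01,0.36],"grip":1},{"twist":[0,0,0],"xyz":[0,-0.01,0.36],"grip":1}])

```text
clock: 23.9
position: [0.5493, 0.0004, 0.0951]
ee_rot: [0.279, 2.692, -0.063]
force: [-0.9, 1.0, -1.2]
width: 0.311
```

```bash
cat >> h.py <<'E'
def st():
    o=arm.observe();M=R.from_rotvec(o['ee_rot']).as_matrix();n=-M[:,2]
    s=o['position']+n*(D-.0199-.0228)-H; f=M.T@(o['force']+[0,0,2.94])
    print('seat-ball along axis mm',1e3*s@NA,'lateral tool x,y',1e3*(M.T@s)[:2],'contact F tool',f,'M',M.T@o['ft_torque'],'t',o['clock'])
E
python3 -c "
from h import *
st()"
```

```text
seat-ball along axis mm 13.423832156260127 lateral tool x,y [0.3027 0.7534] contact F tool [ 0.2362  0.7552 -2.0079] M [-0.2896  0.7651  0.0088] t 23.9
```

Emit:
jog_arm(moves=[{"twist":[0,0,0],"xyz":[0,0,0.017],"grip":1},{"twist":[0,0,0],"xyz":[0,0,0.033],"grip":1},{"twist":[0,0,0],"xyz":[0,0,0.05],"grip":1},{"twist":[0,0,0],"xyz":[0,0,0.05],"grip":1}])

```text
clock: 24.4
position: [0.5511, 0.0003, 0.0929]
ee_rot: [0.279, 2.691, -0.062]
force: [1.4, 3.0, 0.4]
width: 0.313
```

```bash
python3 -c "
from h import *
st()"
```

```text
seat-ball along axis mm 10.770964885903307 lateral tool x,y [-0.3726  1.117 ] contact F tool [-2.1022  3.1903 -2.7087] M [-1.024   0.1982  0.054 ] t 24.4
```

Emit:
jog_arm(moves=[{"twist":[0,0,0],"xyz":[-0.01,0.015,0],"grip":1},{"twist":[0,0,0],"xyz":[-0.01,0.025,0],"grip":1},{"twist":[0,0,0],"xyz":[-0.01,0.025,0],"grip":1}])

```text
clock: 24.78
position: [0.5513, 0.001, 0.0929]
ee_rot: [0.28, 2.691, -0.063]
force: [1.0, 1.8, 1.8]
width: 0.313
```

```bash
python3 -c "
from h import *
st()"
```

```text
seat-ball along axis mm 10.677752709709567 lateral tool x,y [-0.3722  1.8215] contact F tool [-2.5672  1.9636 -4.0429] M [-0.6021  0.185   0.0079] t 24.775
```

Emit:
jog_arm(moves=[{"twist":[0,0,0],"xyz":[-0.015,0.015,0],"grip":1},{"twist":[0,0,0],"xyz":[-0.025,0.025,0],"grip":1},{"twist":[0,0,0],"xyz":[-0.025,0.025,0],"grip":1}])

```text
clock: 25.15
position: [0.552, 0.0018, 0.093]
ee_rot: [0.281, 2.693, -0.064]
force: [-3.1, 0.7, 0.8]
width: 0.31
```

```bash
python3 -c "
from h import *
st()"
```

```text
seat-ball along axis mm 10.52790217706071 lateral tool x,y [-0.9186  2.6506] contact F tool [ 1.2464  0.0429 -4.7388] M [0.0278 0.8773 0.0692] t 25.15
```

Lateral force is gone. Continuing along the axis for the snap.

Emit:
jog_arm(moves=[{"twist":[0,0,0],"xyz":[0.007,0,0.02],"grip":1},{"twist":[0,0,0],"xyz":[0.007,0,0.04],"grip":1},{"twist":[0,0,0],"xyz":[0.007,0,0.06],"grip":1},{"twist":[0,0,0],"xyz":[0.007,0,0.06],"grip":1}])

```text
clock: 25.65
position: [0.5537, 0.0018, 0.0896]
ee_rot: [0.28, 2.692, -0.064]
force: [1.8, -1.2, -4.4]
width: 0.308
```

```bash
python3 -c "
from h import *
st()"
```

```text
seat-ball along axis mm 6.728256243043363 lateral tool x,y [-0.9867  3.0777] contact F tool [-1.1747 -0.8032  2.1267] M [0.0843 0.5521 0.0225] t 25.65
```

Emit:
jog_arm(moves=[{"twist":[0,0,0],"xyz":[0,0,0.02],"grip":1},{"twist":[0,0,0],"xyz":[0,0,0.04],"grip":1},{"twist":[0,0,0],"xyz":[0,0,0.06],"grip":1},{"twist":[0,0,0],"xyz":[0,0,0.06],"grip":1}])

```text
clock: 26.15
position: [0.5552, 0.0016, 0.0863]
ee_rot: [0.28, 2.692, -0.063]
force: [2.4, -0.8, -8.8]
width: 0.311
```

```bash
python3 -c "
from h import *
st()"
```

```text
seat-ball along axis mm 3.134398072612383 lateral tool x,y [-0.9733  3.1758] contact F tool [ 0.1653 -0.3197  6.3743] M [ 0.1545  0.5919 -0.0491] t 26.15
```

Emit:
jog_arm(moves=[{"twist":[0,0,0],"xyz":[0,0,0.02],"grip":1},{"twist":[0,0,0],"xyz":[0,0,0.035],"grip":1},{"twist":[0,0,0],"xyz":[0,0,0.035],"grip":1}])

```text
clock: 26.52
position: [0.5561, 0.0013, 0.0846]
ee_rot: [0.28, 2.692, -0.063]
force: [2.0, -2.6, -6.7]
width: 0.313
```

```bash
python3 -c "
from h import *
st()"
```

```text
seat-ball along axis mm 1.2200300805698026 lateral tool x,y [-1.1208  3.0946] contact F tool [-0.6859 -2.1197  4.519 ] M [ 0.3166  0.6591 -0.0428] t 26.525
```

Emit:
jog_arm(moves=[{"twist":[0,0,0],"xyz":[0,-0.005,0.02],"grip":1},{"twist":[0,0,0],"xyz":[0,-0.005,0.035],"grip":1},{"twist":[0,0,0],"xyz":[0,-0.005,0.035],"grip":1}])

```text
clock: 26.9
position: [0.5571, 0.0013, 0.0832]
ee_rot: [0.28, 2.691, -0.062]
force: [-3.4, -0.7, 4.0]
width: 0.309
```

```bash
python3 -c "
from h import *
st()"
```

```text
seat-ball along axis mm -0.5034307451699781 lateral tool x,y [-1.4418  3.2818] contact F tool [-0.0671 -1.4082 -7.6251] M [ 0.1207  0.9435 -0.034 ] t 26.9
```

Emit:
jog_arm(moves=[{"twist":[0,0,0],"xyz":[0,-0.005,0.02],"grip":1},{"twist":[0,0,0],"xyz":[0,-0.005,0.035],"grip":1},{"twist":[0,0,0],"xyz":[0,-0.005,0.035],"grip":1}])

```text
clock: 27.28
position: [0.5579, 0.0011, 0.0814]
ee_rot: [0.279, 2.691, -0.062]
force: [-5.7, 1.2, 7.6]
width: 0.313
```

```bash
python3 -c "
from h import *
st()"
```

```text
seat-ball along axis mm -2.497383569077678 lateral tool x,y [-1.4321  3.2242] contact F tool [  0.8141   0.032  -12.0218] M [ 0.0269  1.0747 -0.0077] t 27.275
```

Emit:
jog_arm(moves=[{"twist":[0,0,0],"xyz":[0,0,0.02],"grip":1},{"twist":[0,0,0],"xyz":[0,0,0.04],"grip":1},{"twist":[0,0,0],"xyz":[0,0,0.06],"grip":1},{"twist":[0,0,0],"xyz":[0,0,0.075],"grip":1},{"twist":[0,0,0],"xyz":[0,0,0.075],"grip":1}])

```text
clock: 27.9
position: [0.5598, 0.0007, 0.0774]
ee_rot: [0.279, 2.691, -0.062]
force: [-7.9, 2.1, 10.5]
width: 0.311
```

```bash
python3 -c "
from h import *
for i in range(4): arm.get_image('side');st()"
```

```text
seat-ball along axis mm -6.901426595559935 lateral tool x,y [-1.4867  3.2364] contact F tool [  1.8341  -0.3824 -15.0563] M [ 0.0118  1.153  -0.0062] t 27.95
seat-ball along axis mm -6.895145176406179 lateral tool x,y [-1.4439  3.2035] contact F tool [  0.8606  -0.4435 -14.9415] M [-0.0019  1.1858  0.0094] t 28.0
seat-ball along axis mm -6.871696365774435 lateral tool x,y [-1.5057  3.2391] contact F tool [  0.9945  -0.3365 -15.6328] M [0.0203 1.1627 0.0165] t 28.05
seat-ball along axis mm -6.876167531245991 lateral tool x,y [-1.4667  3.2193] contact F tool [  0.4584  -0.2844 -14.896 ] M [0.0125 1.1619 0.0009] t 28.1
```

Emit:
jog_arm(moves=[{"twist":[0,0,0],"xyz":[0,0,0.008],"grip":1},{"twist":[0,0,0],"xyz":[0,0,0.008],"grip":1}])

```text
clock: 28.35
position: [0.56, 0.0006, 0.077]
ee_rot: [0.279, 2.691, -0.062]
force: [-6.8, 1.8, 10.6]
width: 0.31
```

```bash
cat >> h.py <<'E'
def av():
    F=[];S=[]
    for i in range(6):
        arm.get_image('side');o=arm.observe();M=R.from_rotvec(o['ee_rot']).as_matrix();F.append(-(M.T@(o['force']+[0,0,2.94]))[2]);S.append(1e3*(o['position']-M[:,2]*(D-.0427)-H)@NA)
    print('push',np.mean(F),np.std(F),'seat',np.mean(S),o['clock'],o['width'])
E
python3 -c "
from h import *
av()"
```

```text
push 15.59604438481336 0.23256626995056243 seat -7.338553340675353 28.65 0.3105782009212659
```

Emit:
jog_arm(moves=[{"twist":[0,0,0],"xyz":[0,0,0.008],"grip":1},{"twist":[0,0,0],"xyz":[0,0,0.008],"grip":1}])

```text
clock: 28.9
position: [0.5602, 0.0006, 0.0766]
ee_rot: [0.279, 2.691, -0.062]
force: [-8.5, 1.3, 9.7]
width: 0.312
```

```bash
python3 -c "
from h import *
av()"
```

```text
push 14.871825489234189 0.511731118956787 seat -7.803795742819926 29.2 0.3107896061783137
```

Emit:
jog_arm(moves=[{"twist":[0,0,0],"xyz":[0,0,0.006],"grip":1},{"twist":[0,0,0],"xyz":[0,0,0.006],"grip":1}])

```text
clock: 29.45
position: [0.5603, 0.0006, 0.0763]
ee_rot: [0.279, 2.691, -0.062]
force: [-8.4, 1.4, 10.6]
width: 0.312
```

```bash
python3 -c "
from h import *
av();st()
im=arm.get_image('side')[115:215,230:350];im=cv2.resize(im,None,fx=5,fy=5,interpolation=cv2.INTER_CUBIC);cv2.imwrite('pics/final.png',np.uint8(255*(im/255.)**.6))"
```

```text
push 15.45263407204071 0.39857357340397354 seat -8.155218406104519 29.75 0.30967091910772904
seat-ball along axis mm -8.147543121547747 lateral tool x,y [-1.5046  3.2249] contact F tool [  1.8949   0.1475 -16.0457] M [-0.0201  1.1899  0.0298] t 29.75
```

```bash
python3 -c "
from h import *
im=arm.get_image('side');m=cv2.inRange(cv2.cvtColor(im,cv2.COLOR_BGR2HSV),(18,90,80),(32,255,255));m[:, :290]=0;m[:,360:]=0;m[:130]=0;m[200:]=0
print('yellow',cv2.boundingRect(m));print(arm.observe()['width']);print(arm.sign_off())"
```

```text
yellow (314, 145, 24, 38)
0.3125027426621043
the job is handed in; nothing more can be done
None
```

I opened the cover with the blade, laid the blade flat on the bench and snapped the gun onto the nipple. I handed in at about 30 s of the 72 s allowed, still gripping the gun and holding it pressed.

**Cover and blade**
- The cover went back to about 115–120° by the picture, and a last colour check found it still standing there.
- I set the blade down in the clear area left of the drive, at the height where I picked it up. A colour check and the last picture show it lying there.

**Gun**
- It snapped onto the nipple: the push built to about 5 N, turned into a pull as the jaws drew the ball in, then pressed again once seated.
- At hand-in the nose was in by about 7.2–7.6 mm of its 8 mm, under a push of about 15.5 N. That travel comes from the arm position and the force, because I could not see it directly.
- The last 1.3 mm of pushing showed no jump in force, so the nose is probably just short of its stop.
- The reading is slightly above the 15 N quoted at the stop. The force readings vary by about 0.5 N, and I took this as sensor offset.

**Checks that disagreed**
- **Reported height:** the arm's reported tool position was 24 mm off along the tool axis. My first grasp closed above the handle because of this, and I corrected it by touch and pictures.
- **Ball position:** the ball ended up about 3 mm to the side of my camera estimate, and I corrected that from the side forces.
- **Final picture:** the last close-up was refused because the 12-picture limit was reached, so the end state rests on the force, position and colour checks.

I never moved the arm near the jar, beaker or timer, but I made no separate final check on them.

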